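# Hardness check of a press pad in its jig

## Task

Slide the pad plate under both steel rails of the green jig until it is fully home against the stop, and let go of it. Then take the hardness gauge out of its wooden stand and hold it upright with its sprung tip inside the ring printed on the pad, pressed gently so that the tip is pushed in about half of its travel. Finish while still holding the gauge there, steady, and leave the bottle, the tin and the spool where they are.

Things in the scene. Friction and masses are not known exactly. Their poses are not given: they have to be found in the camera images.
- jig: Fixed jig: green base 185 (x) x 150 (y) x 20 mm high with a slot for the plate on top. Origin on the work surface below the middle of the slot's mouth; x points into the slot, z up. The slot's floor is the base's top, 20 mm up, and carries on as an open apron in front of the mouth, x = -75 to 0 mm.
- slot_mouth (a point): Middle of the slot's mouth, on its floor, 20 mm above the work surface; axes as the jig's. From here two steel side rails run 85 mm along +x, 93 mm apart (1.5 mm free each side of the plate), 16.5 mm high; each has a lip 6 mm inward over the plate's edge, underside 10.5 mm above the floor; open above between the lips. Flared lead-ins, 12 mm high, stand at x = -30 to 0.
- slot_home (a point): Where the plate's centre (point plate_mid) lies when fully home: jig x = 30, y = 0, z = 24 mm; axes as the jig's. The stop's face is 55 mm further along x. At home the plate's rear 25 mm stick out of the mouth. The lips' front ends turn up to 20 mm above the slot's floor.
- plate: The loose pad plate as a whole (250 g, may vary by a quarter). Origin: centre of its underside. Starts flat on the work surface. Its x axis points to the edge that goes into the slot first, z up.
- plate_mid (a point): Centre of the aluminium pad plate, 4 mm above its underside; the plate is 110 (x) x 90 (y) x 8 mm; axes as the plate's.
- rib (a point): Centre of the plate's upright grip rib: 12 mm thick (x), 46 mm long (y), standing from 8 to 42 mm above the plate's underside; this point is 25 mm above the underside and 40 mm behind the plate's centre (plate x = -40 mm). Axes as the plate's. Meant to be pinched from above across its 12 mm.
- ring_spot (a point): Centre of the white printed ring (inner diameter 14, outer 19 mm) on the plate's black rubber pad, at plate x = 22, y = 12 mm, 9.5 mm above the plate's underside. The pad is 54 x 64 mm, 1.5 mm thick, centred at plate x = 23 mm; it is a firm surface. Axes as the plate's.
- stand: Fixed plywood block 75 x 75 x 62 mm high with a square hole 25 mm wide straight through from the top, in which the gauge's stem hangs. Origin: centre of its underside, z up.
- gauge: The loose hardness gauge as a whole (200 g, may vary by a quarter), with its sprung plunger. Origin at the middle of its casing, z up along the gauge, away from the tip. It starts upright in the stand, the casing's underside resting on the stand's top.
- gauge_mid (a point): Middle of the gauge's casing, a grey box 44 (x) x 30 (y) x 64 mm (z) with a round dial on its -x face; z up. To be pinched from above across its 30 mm (y). Below the casing: a stem 14 mm in diameter, 22 mm long, then the plunger; the free tip is 72 mm below this point, on the axis. At the start this point is 94 mm above the work surface.
- tip (a point): Lowest point of the gauge's sprung plunger (6 mm diameter, rounded end), on the gauge's axis. Axes as the gauge's.
- plunger (a joint): How far the plunger is pushed into the gauge, in m: 0 free, 0.012 fully in (its stop). Its spring gives about 1.0 N at first and 0.35 N more for each mm, so about 3.2 N half-way.
- glue: Bystander: white glue bottle, 60 mm diameter, 150 mm tall, standing. Origin: centre of its underside.
- tin: Bystander: round tin, 66 mm diameter, 85 mm tall, standing. Origin: centre of its underside.
- spool: Bystander: black thread spool, 56 mm diameter, 55 mm tall, standing. Origin: centre of its underside.
There are look-alikes about, which are no part of the job. Of the things like the gauge, leave any that is yellow; of the rest the larger one is meant.

How it is judged (in metres and radians):
On the way, in this order (a step that is already met when the one before it is completed fails the run):
1. the pad plate is fully home in the jig and let go (x of plate_mid in the frame of jig between 0.026 and 0.034 m and y of plate_mid in the frame of jig between -0.004 and 0.004 m and z of plate_mid in the frame of jig between 0.02 and 0.028 m and angle between the x axis of plate_mid and the x axis of jig, either way round below 0.06 rad and angle between plate_mid's own z axis and vertical below 0.06 rad and contact force between the fingers and plate below 0.1 N), for 0.2 s.
2. the gauge has been lifted clear out of its stand by the fingers (z of tip in the frame of stand above 0.064 m and contact force between the fingers and gauge above 0.5 N), for 0.1 s.
At the end, for the whole second after the job is handed in: For the last second: plate within 4 mm of home and mid-slot, 0.06 rad square and flat, not touched by the fingers; gauge held by the fingers, still, within 0.12 rad of upright, tip within 7.5 mm of the ring's centre, plunger in by 3 to 9.5 mm, 0.8 to 6 N on the plate (all of step 1 and distance between tip and ring_spot below 0.0075 m and value of joint plunger between 0.003 and 0.0095 m and contact force between gauge and plate between 0.8 and 6 N and angle between gauge_mid's own z axis and vertical below 0.12 rad and contact force between the fingers and gauge above 1 N and linear speed of gauge below 0.02 m/s); the arm keeps its last pose, push and grip.
It fails at once if the gauge is pressed hard on the plate (over 15 N) (contact force between gauge and plate above 15 N).
It fails at once if the bottle, the tin or the spool is moved more than 20 mm (distance of any of glue, tin, spool from where it was at the start of the episode above 0.02 m).
It also fails if it takes over 72 s, if anything falls off the work surface, if the arm or the gripper's body presses on something with over 40 N, if the wrist force passes 120 N, or if a joint passes its speed limit or range.

## Robot

A 6-joint arm with a two-finger parallel gripper is mounted at the origin on the work surface. World frame = base frame: x ahead of the robot, y to its left, z up, the work surface at z = 0. Lengths are in m, angles in degrees, forces in N, time in s.
With the tool pointing down it reaches from about 0.35 to 0.875 m from the base axis. Payload 4.2 kg.
Tool frame: the origin (TCP) lies at the very end of the fingers, on their centre line; the grasp point (between the pads) lies 19 mm behind it; z points along the fingers, x is the direction in which the jaws open and shut, and the axes are right-handed (so a half turn about z gives the same grasp; the last joint's range is limited). The gripper opens to 85 mm and grips with 20 to 120 N. Pads are 22 mm wide; open, the fingers measure 114 mm over their backs; the gripper's body (76 mm by 85 mm) begins 54 mm behind the grasp point. The pads swing forward as they close: fully open they stand 13 mm farther back than shut.
Start: joints at [-52.219, 22.042, 0.453, 0, -68.411, -14.817], TCP at [0.244, -0.575, 0.231] pointing down, gripper open.
Joint ranges: [-179.83, 179.83], [-69.29, 118.12], [-61.27, 80.66], [-181.25, 117.63], [-171.15, -9.14], [-177.46, 177.46]. Speed limits (degrees/s): [159.86, 159.86, 180, 180, 180, 180].

## Interface

Orientations are given as [roll, pitch, yaw] about the fixed x, y, z axes, in that order (R = Rz(yaw) Ry(pitch) Rx(roll)).
In Python, from bench import env, optics gives the robot as it stands.
- The arm moves only by the shell command python3 -m pendant 'ROWS'. ROWS is JSON, a list of rows, each an object with "xyz": the shift along the tool's x, y, z in units of 25 mm (1.0 is 25 mm), a list of three; "twist": the turn, a rotation vector about the tool's x, y, z in units of 5 degrees (1.0 is 5 degrees), a list of three; "claw": the opening, from -1 (shut) to 1 (fully open). In form: [{"xyz": [x, y, z], "twist": [ax, ay, az], "claw": claw}, ...]. A call has 1 to 5 rows; each row shifts and turns the commanded pose from where the row before left it, along the tool's axes as they then stand; what a row does not reach is not made up. A row lasts 1/8 s, in which the tool goes at most 62.5 mm and 10.7 degrees, less where a joint would pass 70% of its speed; a pose out of reach is approached as far as the arm can. A call is refused whole if a number of a shift passes 1 or a number of a turn 1, either way. A call with a gripper value outside its range is refused whole. The fingers move at their own pace and stop on an object; the grip force is fixed at half the most. Time passes only in rows, so rows that do not move let the fingers close. It gives the time, the measured TCP pose, the force and the opening at its end, in the units of the state.
- env.observe(): the state, without advancing time (a new reading comes with each control period).
- optics.camera(name): name is "scene" or "top" or "wrist"; returns the picture (400x640x3 uint8, red, green, blue); there is no depth.
- optics.camera_info(name): a dict with "fx", "fy", "cx", "cy" (pixels), "rvec" (rotation vector, rad) and "tvec" (3), from world to camera coordinates, as OpenCV has them; the wrist camera has in their place "mount" (4x4, takes a point from camera to tool coordinates, whose origin is the TCP and whose axes are the tool frame's). Camera axes: x right, y down, z forward; pixel columns grow to the right and rows downward; lengths in m; the calibration is good to about 2 mm. A picture is of the moment at which its call begins: read the wrist's pose just before it. camera_info takes no time and is no camera call.
- env.close_job(): hands the job in, once; it reports no verdict.
The state is a dict: "clock": time; "q": joint angles; "dq": joint speeds; "joint_torque": joint torques, N m; "tool_pos": TCP position; "ee_rot": TCP orientation; "contact_force": force on the tool from outside, world axes, zero at the start; "torque": the same for the moment, N m; "finger_gap": finger opening in m.
Only numpy, scipy, OpenCV 4.12 (cv2) and the standard library are available. Lean on these libraries where they do the work, as an engineer would, in place of code of your own. Each camera call takes 0.05 s, during which the arm holds its last target. There are 200 camera calls.

## Working session

There is one attempt and no reset: what is moved stays moved. The work goes in short steps, Python scripts to look and compute and a shell command to move; the robot and the scene stay as the last step left them, time stands still between calls to the robot, and variables do not carry over. Pictures are saved under pics/ and viewed, about 8 in all and at most 12, crops included, and the job is handed in when it is done.

```bash
ls; mkdir -p pics
python3 - <<'E'
from bench import env, optics
import cv2,numpy as np
print(env.observe())
for n in("scene","top","wrist"):
    i=optics.camera_info(n);print(n,i)
    im=optics.camera(n);cv2.imwrite(f"pics/{n}0.png",im[:,:,::-1])
E
```

```text
pics
{'clock': 0.0, 'q': array([-5.22179843e+01,  2.20901188e+01,  3.79933835e-01, -2.80085606e-02,
       -6.84097919e+01, -1.48158784e+01]), 'dq': array([ 0.02295933,  0.01950328, -0.01861969,  0.06133039, -0.02168062,
       -0.06641517]), 'joint_torque': array([-8.37448988e-05, -3.92289770e+01,  1.88403511e+01,  4.18616742e+00,
       -4.67674530e-03,  1.97548951e-05]), 'tool_pos': array([ 0.24365144, -0.57492657,  0.23023193]), 'ee_rot': array([-1.79994476e+02, -1.22644321e-01,  1.12955798e+02]), 'contact_force': array([ 0.97746335, -0.52579117,  0.59484016]), 'torque': array([0.00202826, 0.0134036 , 0.02113418]), 'finger_gap': 0.08526888044329504}
scene {'fx': 424.5603819360707, 'fy': 424.5603819360707, 'cx': 312.8153321891181, 'cy': 202.13997871652666, 'rvec': array([ 1.43283697,  2.34345142, -0.68899586]), 'tvec': array([ 0.18196959, -0.38368764,  1.52001464])}
top {'fx': 429.6379293999476, 'fy': 429.6379293999476, 'cx': 325.2204047000543, 'cy': 201.83270164122507, 'rvec': array([ 2.14246799, -2.17698808,  0.07373957]), 'tvec': array([0.0891715 , 0.54968471, 1.01139028])}
wrist {'fx': 315.86229815890204, 'fy': 315.86229815890204, 'cx': 322.1079600457077, 'cy': 201.7895402024613, 'mount': array([[ 9.99999568e-01, -9.08364700e-04, -1.98081046e-04,
         7.46892433e-04],
       [ 9.27068482e-04,  9.58210178e-01,  2.86063622e-01,
        -7.37820436e-02],
       [-7.00468223e-05, -2.86063682e-01,  9.58210606e-01,
        -1.42552944e-01],
       [ 0.00000000e+00,  0.00000000e+00,  0.00000000e+00,
         1.00000000e+00]])}
```

View pics/top0.png

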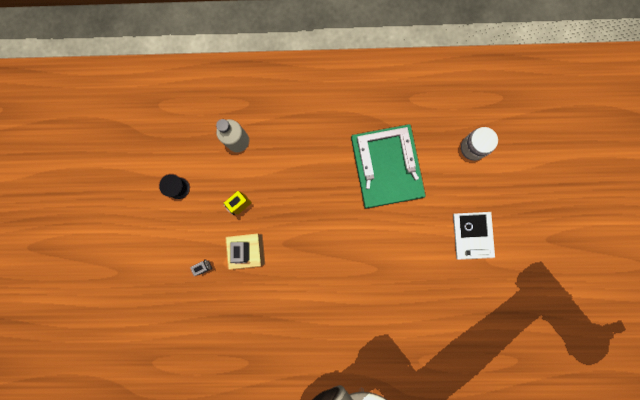

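View pics/scene0.png

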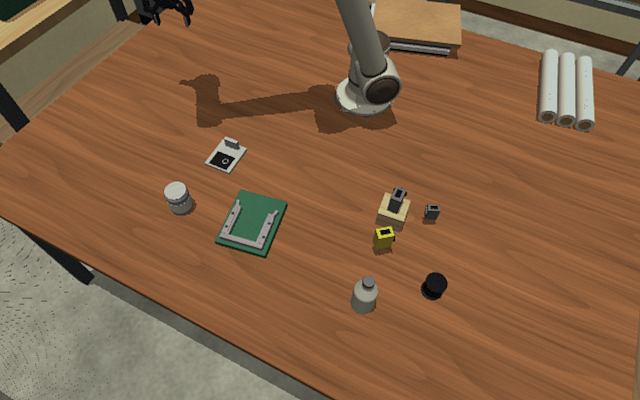

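Top view: the jig is at (388,166) with its mouth facing down in the image (towards the robot). The plate is at (474,236) with its rib on the robot side. The gauge is in the stand at (240,252). The yellow look-alike is at (235,202) and the small grey one at (200,268).

```bash
cat > h.py <<'E'
from bench import env, optics
import cv2, numpy as np
from scipy.spatial.transform import Rotation as R
def pose():
    s=env.observe(); return np.array(s["tool_pos"]), R.from_euler("xyz",s["ee_rot"],degrees=True).as_matrix(), s
def cam(name):
    i=optics.camera_info(name); K=np.array([[i["fx"],0,i["cx"]],[0,i["fy"],i["cy"]],[0,0,1]])
    if "rvec" in i:
        A=cv2.Rodrigues(i["rvec"])[0]; return K,A.T,-A.T@i["tvec"]
    p,Rt,_=pose(); M=i["mount"]; return K,Rt@M[:3,:3],Rt@M[:3,3]+p
def ray(c,uv,z):
    K,Rc,o=c; uv=np.atleast_2d(uv).astype(float)
    d=np.c_[uv,np.ones(len(uv))]@np.linalg.inv(K).T@Rc.T
    return (o+d*((z-o[2])/d[:,2])[:,None])[:,:2]
def proj(c,P):
    K,Rc,o=c; q=(np.atleast_2d(P)-o)@Rc@K.T; return q[:,:2]/q[:,2:]
def rect(c,mask,z):
    cs,_=cv2.findContours(mask.astype(np.uint8),cv2.RETR_EXTERNAL,cv2.CHAIN_APPROX_NONE)
    k=max(cs,key=cv2.contourArea)[:,0]
    P=ray(c,k,z).astype(np.float32); return cv2.minAreaRect(P)
def grab(name):
    c=cam(name); return c,optics.camera(name)
E
python3 - <<'E'
from h import *
c=cam("top"); im=cv2.imread("pics/top0.png"); hsv=cv2.cvtColor(im,cv2.COLOR_BGR2HSV); H,S,V=[hsv[...,i].astype(int) for i in range(3)]
def box(m,x0,y0,x1,y1):
    o=np.zeros_like(m);o[y0:y1,x0:x1]=m[y0:y1,x0:x1];return o
j=box((H>60)&(H<90)&(S>100),330,110,440,220)
print("jig green",rect(c,j,.02))
pl=box(~((H<20)&(S>90)),445,205,505,268)
print("plate",rect(c,pl,.008), "ring",ray(c,[469,227],.0095))
st=box((H>18)&(H<40)&(S>40)&(V>120),215,225,275,275)
st=cv2.morphologyEx(st.astype(np.uint8),cv2.MORPH_CLOSE,np.ones((25,25)))
print("stand",rect(c,st,.062))
g=box((S<60),222,235,255,270)
print("gauge",rect(c,g,.126))
for n,uv,z in(("glue",(224,126),.15),("tin",(484,140),.085),("spool",(172,186),.055),("yellow",(235,202),.05)): print(n,ray(c,uv,z))
t=np.hstack([cv2.resize(im[210:290,180:280],(500,400),interpolation=2),cv2.resize(im[205:265,440:515],(300,240),interpolation=2).repeat(1,0) if 0 else cv2.resize(im[205:285,445:505],(300,400),interpolation=2)])
cv2.imwrite("pics/crop1.png",t)
E
```

```text
jig green ((0.6380335092544556, -0.07272344827651978), (0.18277157843112946, 0.1479049175977707), 9.58351993560791)
plate ((0.46562403440475464, -0.27702924609184265), (0.11121980845928192, 0.09225640445947647), 1.935796856880188) ring [[ 0.48545645 -0.26677587]]
stand ((0.4363158643245697, 0.2723582684993744), (0.07539641857147217, 0.07630886882543564), 4.545541763305664)
gauge ((0.4353162944316864, 0.26689082384109497), (0.03970585763454437, 0.04323667660355568), 89.22940063476562)
glue [[0.70930644 0.29560803]]
tin [[ 0.68149708 -0.2870323 ]]
spool [[0.59264595 0.4446071 ]]
yellow [[0.55218649 0.29442391]]
```

View pics/crop1.png

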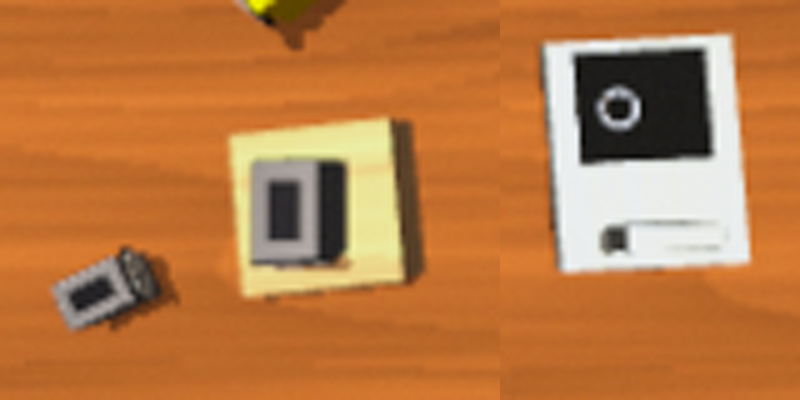

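```bash
A='{"xyz":[0.675,0.943,0.25],"twist":[0,0,0],"claw":1}'
python3 -m pendant '[{"xyz":[0.675,0.943,0.25],"twist":[0,0,0],"claw":1},{"xyz":[0.675,0.943,0.25],"twist":[0,0,0],"claw":1},{"xyz":[0.675,0.943,0.25],"twist":[0,0,0],"claw":1},{"xyz":[0.675,0.943,0.25],"twist":[0,0,0],"claw":1},{"xyz":[0.675,0.943,0.25],"twist":[0,0,0],"claw":1}]'
python3 -m pendant '[{"xyz":[0.675,0.943,0.25],"twist":[0,0,0],"claw":1},{"xyz":[0.675,0.943,0.25],"twist":[0,0,0],"claw":1},{"xyz":[0.675,0.943,0.25],"twist":[0,0,0],"claw":1},{"xyz":[0.675,0.943,0.25],"twist":[0,0,0],"claw":1},{"xyz":[0.675,0.943,0.25],"twist":[0,0,0],"claw":1}]'
python3 -m pendant '[{"xyz":[0.675,0.943,0.25],"twist":[0,0,0],"claw":1},{"xyz":[0.675,0.943,0.25],"twist":[0,0,0],"claw":1},{"xyz":[0,0,0],"twist":[0,0,-1],"claw":1},{"xyz":[0,0,0],"twist":[0,0,-1],"claw":1},{"xyz":[0,0,0],"twist":[0,0,-1],"claw":1}]'
python3 -m pendant '[{"xyz":[0,0,0],"twist":[0,0,-1],"claw":1},{"xyz":[0,0,0],"twist":[0,0,-1],"claw":1},{"xyz":[0,0,0],"twist":[0,0,-1],"claw":1},{"xyz":[0,0,0],"twist":[0,0,-1],"claw":1},{"xyz":[0,0,0],"twist":[0,0,-1],"claw":1}]'
python3 -m pendant '[{"xyz":[0,0,0],"twist":[0,0,-1],"claw":1},{"xyz":[0,0,0],"twist":[0,0,-1],"claw":1},{"xyz":[0,0,0],"twist":[0,0,-1],"claw":1},{"xyz":[0,0,0],"twist":[0,0,-1],"claw":1},{"xyz":[0,0,0],"twist":[0,0,-1],"claw":1}]'
python3 -m pendant '[{"xyz":[0,0,0],"twist":[0,0,-0.8],"claw":1},{"xyz":[0,0,0],"twist":[0,0,0],"claw":1}]'
python3 - <<'E'
from h import *
print(pose()[0],env.observe()["ee_rot"],env.observe()["q"])
c,im=grab("wrist"); im=im[...,::-1].copy(); cv2.imwrite("pics/w1.png",im)
E
```

```text
clock: 0.78
tool_pos: [0.3197, -0.4508, 0.1996]
ee_rot: [-180.0, -0.0, 113.0]
contact_force: [1.0, 0.7, -0.1]
finger_gap: 0.0855
clock: 1.4
tool_pos: [0.3954, -0.3271, 0.1684]
ee_rot: [-180.0, -0.0, 113.0]
contact_force: [0.3, -0.1, 0.4]
finger_gap: 0.0853
clock: 2.02
tool_pos: [0.4252, -0.2784, 0.1561]
ee_rot: [-180.0, -0.0, 128.1]
contact_force: [-0.1, -0.2, -0.4]
finger_gap: 0.0853
clock: 2.65
tool_pos: [0.4251, -0.2785, 0.1561]
ee_rot: [180.0, -0.0, 153.1]
contact_force: [-0.6, -0.1, 0.0]
finger_gap: 0.0851
clock: 3.28
tool_pos: [0.4251, -0.2785, 0.1561]
ee_rot: [180.0, -0.0, 178.1]
contact_force: [-0.3, -0.4, -0.2]
finger_gap: 0.0851
clock: 3.52
tool_pos: [0.4252, -0.2785, 0.1561]
ee_rot: [180.0, -0.0, -178.1]
contact_force: [-0.1, 0.3, 0.4]
finger_gap: 0.0854
[ 0.42517534 -0.27852671  0.1561076 ] [ 1.79985982e+02 -2.42263326e-02 -1.78084699e+02] [-1.49081124e+01  1.48721250e+01 -2.19419346e+01 -7.99871069e-03
 -5.32131872e+01  1.68282014e+01]
```

View pics/w1.png

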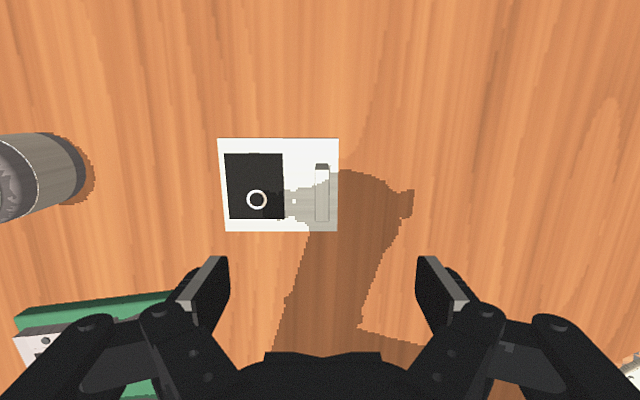

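Wrist view: the plate spans (217–338, 138–231), with the ring at (257,199), the rib at (322,192) and the jig at lower left. Next I'll ray-cast these and check that the rib lands where I estimated.

Run:
```python
from h import *
c=cam("wrist"); im=cv2.imread("pics/w1.png"); hsv=cv2.cvtColor(im,cv2.COLOR_BGR2HSV); S=hsv[...,1].astype(int)
m=np.zeros(S.shape,np.uint8); m[125:245,205:350]=(S<70)[125:245,205:350]
m=cv2.morphologyEx(m,cv2.MORPH_OPEN,np.ones((3,3)))
print(cv2.boundingRect(m)); r=rect(c,m,.008); print("plate",r, "corners",ray(c,[[217,138],[338,138],[338,231],[225,232]],.008))
print("ring",ray(c,[257,199.5],.0095),"rib top",ray(c,[[315.5,163],[328.5,163],[315.5,221],[328.5,221]],.042))
print("tcp down px",proj(c,[[*pose()[0][:2],.008],[.4256,-.2784,.042]]))
```

```text
(217, 138, 122, 93)
plate ((0.46467041969299316, -0.2785390317440033), (0.11052178591489792, 0.08938735723495483), 1.8172416687011719) corners [[ 0.52064357 -0.32145076]
 [ 0.41110896 -0.32495481]
 [ 0.4069061  -0.23459542]
 [ 0.51852694 -0.22999246]]
ring [[ 0.48570105 -0.26495805]] rib top [[ 0.43038682 -0.30731219]
 [ 0.41975511 -0.30765158]
 [ 0.42907205 -0.25687473]
 [ 0.41784536 -0.25723123]]
tcp down px [[320.87010453 187.23925979]
 [320.27378055 197.16272552]]
```

```bash
python3 -m pendant '[{"xyz":[0,0,1],"twist":[0,0,0],"claw":1},{"xyz":[0,0,1],"twist":[0,0,0],"claw":0.5},{"xyz":[0,0,1],"twist":[0,0,0],"claw":0},{"xyz":[0,0,1],"twist":[0,0,0],"claw":0},{"xyz":[0,0,1],"twist":[0,0,0],"claw":0}]'
python3 -m pendant '[{"xyz":[0,0,0.65],"twist":[0,0,0],"claw":0},{"xyz":[0,0,0],"twist":[0,0,0],"claw":-1},{"xyz":[0,0,0],"twist":[0,0,0],"claw":-1},{"xyz":[0,0,0],"twist":[0,0,0],"claw":-1},{"xyz":[0,0,0],"twist":[0,0,0],"claw":-1}]'
python3 -m pendant '[{"xyz":[0,0,0],"twist":[0,0,0],"claw":-1},{"xyz":[0,0,0],"twist":[0,0,0],"claw":-1}]'
```

```text
clock: 4.2
tool_pos: [0.4255, -0.2787, 0.0306]
ee_rot: [-180.0, 0.0, -178.1]
contact_force: [-0.1, 0.3, 0.3]
finger_gap: 0.0427
clock: 4.82
tool_pos: [0.4254, -0.2786, 0.0155]
ee_rot: [-180.0, 0.0, -178.0]
contact_force: [0.9, 0.9, -0.6]
finger_gap: 0.0109
clock: 5.08
tool_pos: [0.4254, -0.2786, 0.0155]
ee_rot: [-180.0, 0.0, -178.0]
contact_force: [-0.2, 1.1, 2.3]
finger_gap: 0.0106
```

```bash
python3 -m pendant '[{"xyz":[0,0,-0.4],"twist":[0,0,0],"claw":-1},{"xyz":[0,0,-1],"twist":[0,0,0],"claw":-1},{"xyz":[0,0,-1],"twist":[0,0,0],"claw":-1},{"xyz":[0,0,0],"twist":[0,0,-0.76],"claw":-1},{"xyz":[0,0,0],"twist":[0,0,-0.77],"claw":-1}]'
python3 -m pendant '[{"xyz":[-0.523,0.957,0],"twist":[0,0,0],"claw":-1},{"xyz":[-0.523,0.957,0],"twist":[0,0,0],"claw":-1},{"xyz":[-0.523,0.957,0],"twist":[0,0,0],"claw":-1},{"xyz":[-0.523,0.957,0],"twist":[0,0,0],"claw":-1}]'
python3 -m pendant '[{"xyz":[-0.523,0.957,0],"twist":[0,0,0],"claw":-1},{"xyz":[-0.523,0.957,0],"twist":[0,0,0],"claw":-1},{"xyz":[-0.523,0.957,0],"twist":[0,0,0],"claw":-1},{"xyz":[0,0,0],"twist":[0,0,0],"claw":-1},{"xyz":[0,0,0],"twist":[0,0,0],"claw":-1}]'
python3 - <<'E'
from h import *
print(pose()[0],env.observe()["ee_rot"])
c,im=grab("wrist"); im=im[...,::-1].copy(); cv2.imwrite("pics/w2.png",im)
c,im=grab("top"); im=im[...,::-1].copy(); cv2.imwrite("pics/t2.png",im)
hi=cv2.resize(im[110:270,330:490],(480,480),interpolation=2)
w=cv2.imread("pics/w2.png"); cv2.imwrite("pics/w2v.png",w)
E
```

```text
clock: 5.7
tool_pos: [0.4255, -0.2787, 0.0759]
ee_rot: [-180.0, 0.1, -170.3]
contact_force: [-0.3, 0.4, -1.8]
finger_gap: 0.0108
clock: 6.2
tool_pos: [0.4612, -0.1747, 0.0755]
ee_rot: [-180.0, 0.0, -170.4]
contact_force: [-0.1, -0.6, -2.2]
finger_gap: 0.0108
clock: 6.82
tool_pos: [0.4872, -0.0984, 0.0752]
ee_rot: [180.0, -0.0, -170.4]
contact_force: [-0.1, 0.5, -2.1]
finger_gap: 0.0108
[ 0.48724652 -0.09840066  0.07516467] [ 1.79993997e+02 -1.96255499e-02 -1.70389007e+02]
```

View pics/w2.png

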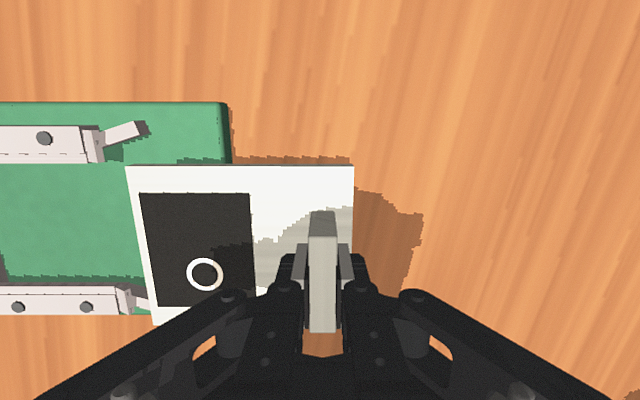

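Wrist view: the plate is held level with its leading edge at column ~127. The right-hand rail runs at rows 126–163 and the left-hand one at rows 286–315; the apron's rear corner is at (228,103). Next I'll measure the rails in jig axes.

Run:
```python
from h import *
c=cam("wrist"); im=cv2.imread("pics/w2.png"); 
for col in(15,70):
    g=im[:,col-2:col+3].mean(1); 
    print(col,[(r,*g[r].astype(int)) for r in list(range(98,106))+list(range(122,128))+list(range(150,167))+list(range(280,292))+list(range(308,320))])
O=np.array([.6208,-.0756]); a=np.radians(9.6); E=np.array([[np.cos(a),np.sin(a)],[-np.sin(a),np.cos(a)]])
def J(uv,z): return np.round((ray(c,uv,z)-O)@E.T*1e3,1).tolist()
print("green edges",J([[10,102],[210,102],[228,103],[232,163]],.02))
print("R lip",J([[15,163],[70,163],[15,126],[85,126]],.0365))
print("L lip",J([[15,287],[70,288],[15,315],[110,314]],.0365))
zp=.0752-.0155+.008
print("plate",J([[127,167],[353,166],[154,325]],zp),"ring",J([204.5,273.5],zp+.0015),"tcp",((pose()[0][:2]-O)@E.T*1e3).round(1))
```

```text
15 [(98, np.int64(100), np.int64(152), np.int64(225)), (99, np.int64(100), np.int64(153), np.int64(227)), (100, np.int64(103), np.int64(158), np.int64(237)), (101, np.int64(83), np.int64(123), np.int64(180)), (102, np.int64(88), np.int64(116), np.int64(90)), (103, np.int64(111), np.int64(144), np.int64(85)), (104, np.int64(122), np.int64(162), np.int64(100)), (105, np.int64(124), np.int64(167), np.int64(104)), (122, np.int64(133), np.int64(178), np.int64(112)), (123, np.int64(135), np.int64(181), np.int64(112)), (124, np.int64(126), np.int64(166), np.int64(106)), (125, np.int64(84), np.int64(95), np.int64(85)), (126, np.int64(177), np.int64(182), np.int64(203)), (127, np.int64(226), np.int64(231), np.int64(241)), (150, np.int64(223), np.int64(228), np.int64(237)), (151, np.int64(224), np.int64(228), np.int64(237)), (152, np.int64(224), np.int64(229), np.int64(237)), (153, np.int64(221), np.int64(226), np.int64(235)), (154, np.int64(222), np.int64(226), np.int64(236)), (155, np.int64(221), np.int64(226), np.int64(236)), (156, np.int64(220), np.int64(225), np.int64(235)), (157, np.int6
[... 4178 characters left out ...]
(223), np.int64(227), np.int64(237)), (313, np.int64(231), np.int64(232), np.int64(237)), (314, np.int64(192), np.int64(215), np.int64(235)), (315, np.int64(120), np.int64(168), np.int64(233)), (316, np.int64(99), np.int64(157), np.int64(231)), (317, np.int64(105), np.int64(162), np.int64(233)), (318, np.int64(105), np.int64(161), np.int64(232)), (319, np.int64(105), np.int64(160), np.int64(232))]
green edges [[49.3, -76.4], [-69.9, -76.2], [-80.6, -75.6], [-80.0, -39.5]]
R lip [[40.4, -42.5], [8.7, -42.5], [34.6, -63.3], [-4.4, -63.2]]
L lip [[63.2, 38.6], [27.6, 39.4], [69.1, 59.9], [5.4, 59.3]]
plate [[-43.2, -45.8], [-151.5, -46.1], [-42.3, 43.7]] ring [[-74.7, 10.6]] tcp [-135.6   -0.6]
```

```bash
python3 -m pendant '[{"xyz":[0,-0.02,0.8],"twist":[0,0,0],"claw":-1},{"xyz":[0,0,0.5],"twist":[0,0,0],"claw":-1},{"xyz":[0,0,0.22],"twist":[0,0,0],"claw":-1},{"xyz":[0,0,0],"twist":[0,0,0],"claw":-1}]'
python3 -m pendant '[{"xyz":[-0.4,0,0],"twist":[0,0,0],"claw":-1},{"xyz":[-0.4,0,0],"twist":[0,0,0],"claw":-1},{"xyz":[-0.4,0,0],"twist":[0,0,0],"claw":-1}]'
python3 -m pendant '[{"xyz":[-0.3,0,0],"twist":[0,0,0],"claw":-1},{"xyz":[-0.3,0,0],"twist":[0,0,0],"claw":-1}]'
```

```text
clock: 7.42
tool_pos: [0.4875, -0.0989, 0.0368]
ee_rot: [-180.0, -0.0, -170.4]
contact_force: [-0.4, 0.1, -1.3]
finger_gap: 0.0105
clock: 7.8
tool_pos: [0.5186, -0.0934, 0.0374]
ee_rot: [-180.0, 0.1, -170.4]
contact_force: [0.2, 0.3, -1.8]
finger_gap: 0.0114
clock: 8.05
tool_pos: [0.5325, -0.0911, 0.037]
ee_rot: [180.0, -0.0, -170.4]
contact_force: [-0.1, 0.8, -1.6]
finger_gap: 0.0107
```

```bash
python3 -m pendant '[{"xyz":[-0.3,0,0],"twist":[0,0,0],"claw":-1},{"xyz":[-0.3,0,0],"twist":[0,0,0],"claw":-1}]'
python3 -m pendant '[{"xyz":[-0.3,0,0],"twist":[0,0,0],"claw":-1},{"xyz":[-0.3,0,0],"twist":[0,0,0],"claw":-1},{"xyz":[-0.3,0,0],"twist":[0,0,0],"claw":-1}]'
python3 -m pendant '[{"xyz":[-0.3,0,0],"twist":[0,0,0],"claw":-1},{"xyz":[-0.3,0,0],"twist":[0,0,0],"claw":-1},{"xyz":[-0.2,0,0],"twist":[0,0,0],"claw":-1}]'
```

```text
clock: 8.3
tool_pos: [0.5472, -0.0886, 0.037]
ee_rot: [180.0, -0.0, -170.4]
contact_force: [0.2, -0.7, -1.7]
finger_gap: 0.0109
clock: 8.68
tool_pos: [0.5695, -0.0848, 0.037]
ee_rot: [-180.0, -0.0, -170.4]
contact_force: [0.1, 0.6, -1.6]
finger_gap: 0.011
clock: 9.05
tool_pos: [0.5893, -0.0815, 0.037]
ee_rot: [-180.0, 0.0, -170.4]
contact_force: [0.8, -0.0, -1.5]
finger_gap: 0.0105
```

```bash
python3 -m pendant '[{"xyz":[-0.2,0,0],"twist":[0,0,0],"claw":-1},{"xyz":[-0.2,0,0],"twist":[0,0,0],"claw":-1}]'
python3 -m pendant '[{"xyz":[-0.12,0,0],"twist":[0,0,0],"claw":-1},{"xyz":[0,0,0],"twist":[0,0,0],"claw":-1}]'
python3 -m pendant '[{"xyz":[-0.12,0,0],"twist":[0,0,0],"claw":-1},{"xyz":[0,0,0],"twist":[0,0,0],"claw":-1}]'
python3 -m pendant '[{"xyz":[-0.1,0,0],"twist":[0,0,0],"claw":-1},{"xyz":[0,0,0],"twist":[0,0,0],"claw":-1}]'
```

```text
clock: 9.3
tool_pos: [0.5988, -0.0799, 0.037]
ee_rot: [180.0, -0.0, -170.4]
contact_force: [0.1, 0.7, -1.9]
finger_gap: 0.011
clock: 9.55
tool_pos: [0.6017, -0.0794, 0.037]
ee_rot: [180.0, 0.0, -170.4]
contact_force: [-0.7, -0.4, -2.6]
finger_gap: 0.0109
clock: 9.8
tool_pos: [0.6047, -0.0789, 0.0371]
ee_rot: [-180.0, 0.0, -170.4]
contact_force: [-0.4, -1.1, -2.0]
finger_gap: 0.0109
clock: 10.05
tool_pos: [0.6072, -0.0784, 0.0371]
ee_rot: [-180.0, 0.0, -170.4]
contact_force: [0.6, 0.4, -2.4]
finger_gap: 0.0108
```

```bash
python3 -m pendant '[{"xyz":[-0.08,0,0],"twist":[0,0,0],"claw":-1},{"xyz":[0,0,0],"twist":[0,0,0],"claw":-1}]'
python3 -m pendant '[{"xyz":[-0.08,0,0],"twist":[0,0,0],"claw":-1},{"xyz":[0,0,0],"twist":[0,0,0],"claw":-1}]'
python3 -m pendant '[{"xyz":[-0.08,0,0],"twist":[0,0,0],"claw":-1},{"xyz":[0,0,0],"twist":[0,0,0],"claw":-1}]'
```

```text
clock: 10.3
tool_pos: [0.6092, -0.0782, 0.0371]
ee_rot: [-180.0, 0.0, -170.4]
contact_force: [-0.2, -1.0, -1.3]
finger_gap: 0.011
clock: 10.55
tool_pos: [0.6111, -0.0778, 0.0371]
ee_rot: [-180.0, 0.0, -170.4]
contact_force: [0.1, 0.1, -2.8]
finger_gap: 0.0107
clock: 10.8
tool_pos: [0.6121, -0.0776, 0.0369]
ee_rot: [180.0, -0.1, -170.4]
contact_force: [-1.8, 0.2, -0.6]
finger_gap: 0.0111
```

```bash
python3 -m pendant '[{"xyz":[-0.08,0,0],"twist":[0,0,0],"claw":-1},{"xyz":[0,0,0],"twist":[0,0,0],"claw":-1}]'
python3 -m pendant '[{"xyz":[-0.06,0,0],"twist":[0,0,0],"claw":-1},{"xyz":[0,0,0],"twist":[0,0,0],"claw":-1}]'
python3 - <<'E'
from h import *
c,im=grab("top"); im=im[...,::-1].copy(); cv2.imwrite("pics/t3.png",im)
c,w=grab("wrist"); w=w[...,::-1].copy(); cv2.imwrite("pics/w3.png",w)
cv2.imwrite("pics/v3.png",np.hstack([cv2.resize(w[100:400,0:400],(400,300)),cv2.resize(im[115:215,340:440],(400,300),interpolation=2)]))
E
```

```text
clock: 11.05
tool_pos: [0.6122, -0.0776, 0.0366]
ee_rot: [180.0, -0.3, -170.4]
contact_force: [-6.7, -0.6, 1.2]
finger_gap: 0.011
clock: 11.3
tool_pos: [0.6122, -0.0777, 0.0364]
ee_rot: [180.0, -0.5, -170.4]
contact_force: [-8.7, -1.2, 2.1]
finger_gap: 0.0109
```

View pics/v3.png

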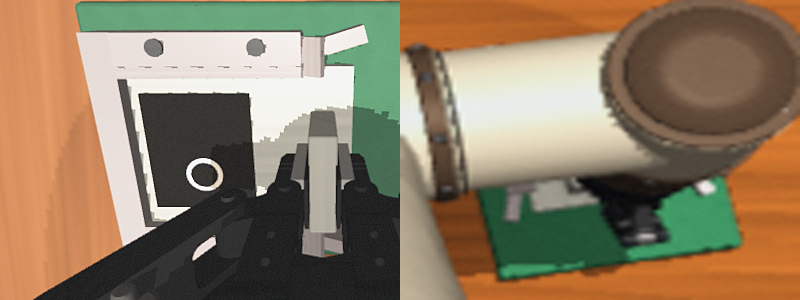

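```bash
python3 -m pendant '[{"xyz":[0.1,0,0.03],"twist":[0,0,0],"claw":-1},{"xyz":[0,0,0],"twist":[0,0,0],"claw":-1},{"xyz":[0,0,0],"twist":[0,0,0],"claw":-0.2},{"xyz":[0,0,0],"twist":[0,0,0],"claw":-0.2},{"xyz":[0,0,0],"twist":[0,0,0],"claw":-0.2}]'
python3 -m pendant '[{"xyz":[0,0,-0.4],"twist":[0,0,0],"claw":-0.2},{"xyz":[0,0,-1],"twist":[0,0,0],"claw":-0.2},{"xyz":[0,0,-1],"twist":[0,0,0],"claw":-0.2},{"xyz":[0,0,-1],"twist":[0,0,0],"claw":-0.2},{"xyz":[0,0,-1],"twist":[0,0,0],"claw":-0.2}]'
python3 - <<'E'
from h import *
print(pose()[0],env.observe()["ee_rot"],env.observe()["q"])
c,w=grab("wrist"); w=w[...,::-1].copy(); cv2.imwrite("pics/w4.png",w)
E
```

```text
clock: 12.02
tool_pos: [0.615, -0.0771, 0.0368]
ee_rot: [-180.0, 0.1, -170.4]
contact_force: [0.0, -0.5, 1.2]
finger_gap: 0.0339
clock: 12.65
tool_pos: [0.6142, -0.0773, 0.1481]
ee_rot: [-180.0, 0.1, -170.4]
contact_force: [0.1, -0.0, 0.5]
finger_gap: 0.0342
[ 0.61420039 -0.07731135  0.14811822] [-1.79987707e+02  8.91090029e-02 -1.70381142e+02] [ 7.79007942e+00  2.52750416e+01 -7.06354008e+00  1.11870972e-02
 -5.75719629e+01  1.82277696e+00]
```

View pics/w4.png

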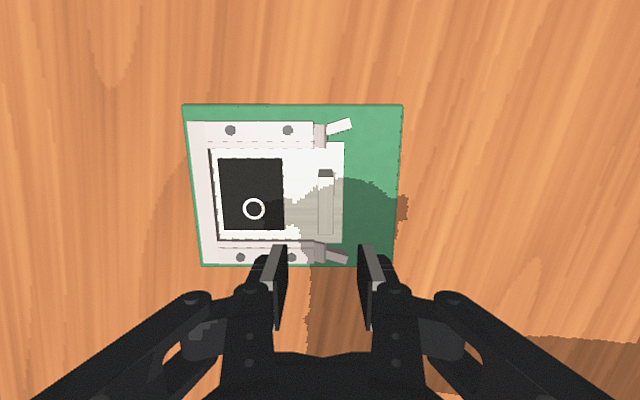

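Wrist view: the plate lies flat under both lips with the ring at (254,208). Its rear edge is at column 344 and the apron's rear edge at column 402. Measuring home, and the gauge's position from the first top picture.

Run:
```python
from h import *
c=cam("wrist")
P=lambda uv,z: ray(c,uv,z)
print("plate rear",P([[344,150],[343,235]],.028),"apron rear",P([[403,106],[395,264]],.02),"ring",P([254,208.5],.0295))
u=np.array([np.cos(np.radians(9.6)),np.sin(np.radians(9.6))])
print("gap mm",(P([[344,150],[343,235]],.028)@u).mean()-(P([[403,106],[395,264]],.02)@u).mean(), "len front-rear",(P([[213,160]],.028)@u)-(P([[344,160]],.028)@u))
c=cam("top"); im=cv2.imread("pics/top0.png")
q=np.array([[230,242],[243.6,242],[243.6,263],[230,263]]); X=ray(c,q,.126); print("gauge top",X,X.mean(0))
h=[np.array([.6122,-.0777])+.04*u+.022*u+.012*np.array([-u[1],u[0]])]; print("ring pred",h)
```

```text
plate rear [[ 0.60473678 -0.11831879]
 [ 0.59127668 -0.04261877]] apron rear [[ 0.56255905 -0.16140005]
 [ 0.53535913 -0.01843352]] ring [[ 0.67361231 -0.05458851]]
gap mm 0.04993641275186522 len front-rear [0.11135702]
gauge top [[0.45720708 0.28679665]
 [0.45676808 0.25697189]
 [0.41141018 0.25681594]
 [0.41180759 0.28650277]] [0.43429823 0.27177181]
ring pred [array([ 0.67133053, -0.05552839])]
```

```bash
python3 -m pendant '[{"xyz":[0.318,0.998,-0.107],"twist":[0,0,0],"claw":0},{"xyz":[0.318,0.998,-0.107],"twist":[0,0,0],"claw":0.5},{"xyz":[0.318,0.998,-0.107],"twist":[0,0,0],"claw":1},{"xyz":[0.318,0.998,-0.107],"twist":[0,0,0],"claw":1},{"xyz":[0.318,0.998,-0.107],"twist":[0,0,0],"claw":1}]'
python3 -m pendant '[{"xyz":[0.318,0.998,-0.107],"twist":[0,0,0],"claw":1},{"xyz":[0.318,0.998,-0.107],"twist":[0,0,0],"claw":1},{"xyz":[0.318,0.998,-0.107],"twist":[0,0,0],"claw":1},{"xyz":[0.318,0.998,-0.107],"twist":[0,0,0],"claw":1},{"xyz":[0.318,0.998,-0.107],"twist":[0,0,0],"claw":1}]'
python3 -m pendant '[{"xyz":[0.318,0.998,-0.107],"twist":[0,0,0],"claw":1},{"xyz":[0.318,0.998,-0.107],"twist":[0,0,0],"claw":1},{"xyz":[0.318,0.998,-0.107],"twist":[0,0,0],"claw":1},{"xyz":[0.318,0.998,-0.107],"twist":[0,0,0],"claw":1},{"xyz":[0.318,0.998,-0.107],"twist":[0,0,0],"claw":1}]'
python3 -m pendant '[{"xyz":[0,0,0],"twist":[0,0,-1],"claw":1},{"xyz":[0,0,0],"twist":[0,0,-1],"claw":1},{"xyz":[0,0,0],"twist":[0,0,-1],"claw":1},{"xyz":[0,0,0],"twist":[0,0,-1],"claw":1},{"xyz":[0,0,0],"twist":[0,0,-1],"claw":1}]'
python3 -m pendant '[{"xyz":[0,0,0],"twist":[0,0,-1],"claw":1},{"xyz":[0,0,0],"twist":[0,0,-1],"claw":1},{"xyz":[0,0,0],"twist":[0,0,-1],"claw":1},{"xyz":[0,0,0],"twist":[0,0,-1],"claw":1},{"xyz":[0,0,0],"twist":[0,0,-1],"claw":1}]'
python3 -m pendant '[{"xyz":[0,0,0],"twist":[0,0,-1],"claw":1},{"xyz":[0,0,0],"twist":[0,0,-1],"claw":1},{"xyz":[0,0,0],"twist":[0,0,-1],"claw":1},{"xyz":[0,0,0],"twist":[0,0,-1],"claw":1},{"xyz":[0,0,0],"twist":[0,0,-1],"claw":1}]'
python3 -m pendant '[{"xyz":[0,0,0],"twist":[0,0,-1],"claw":1},{"xyz":[0,0,0],"twist":[0,0,0],"claw":1}]'
python3 - <<'E'
from h import *
print(pose()[0],env.observe()["ee_rot"],env.observe()["q"])
c,w=grab("wrist"); w=w[...,::-1].copy(); cv2.imwrite("pics/w5.png",w)
E
```

```text
clock: 13.32
tool_pos: [0.5537, 0.0399, 0.1605]
ee_rot: [180.0, 0.1, -170.4]
contact_force: [-0.0, 0.8, -1.0]
finger_gap: 0.0857
clock: 13.95
tool_pos: [0.4937, 0.1563, 0.1739]
ee_rot: [180.0, 0.1, -170.4]
contact_force: [0.8, 0.3, -0.5]
finger_gap: 0.0854
clock: 14.58
tool_pos: [0.4335, 0.2727, 0.1872]
ee_rot: [179.9, 0.1, -170.4]
contact_force: [1.5, -0.2, 0.3]
finger_gap: 0.0857
clock: 15.2
tool_pos: [0.434, 0.272, 0.1871]
ee_rot: [180.0, 0.1, -145.2]
contact_force: [-1.0, -0.5, -0.3]
finger_gap: 0.0857
clock: 15.82
tool_pos: [0.434, 0.2719, 0.1871]
ee_rot: [-180.0, 0.1, -120.2]
contact_force: [0.7, 0.5, -0.5]
finger_gap: 0.0851
clock: 16.45
tool_pos: [0.434, 0.2719, 0.1871]
ee_rot: [-179.9, 0.1, -95.2]
contact_force: [-0.0, 0.3, -0.2]
finger_gap: 0.0852
clock: 16.7
tool_pos: [0.4339, 0.2719, 0.187]
ee_rot: [-180.0, 0.0, -90.4]
contact_force: [0.0, -0.3, 0.3]
finger_gap: 0.0853
[0.43394918 0.2718733  0.18695507] [-1.79954518e+02  4.70008299e-02 -9.04389228e+01] [ 5.02542714e+01  1.32879324e+01 -1.90677740e+01  6.41918613e-03
 -5.75791145e+01  3.93033488e+01]
```

View pics/w5.png

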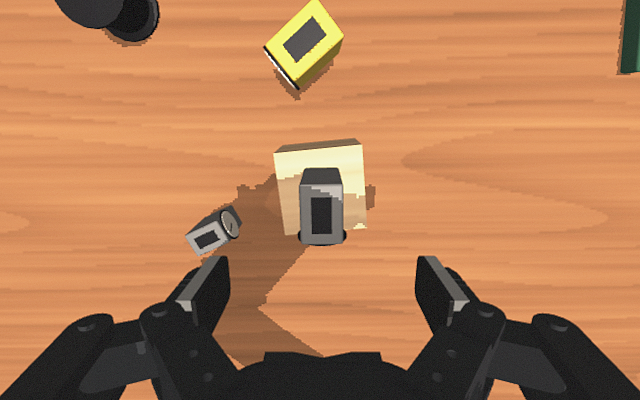

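Wrist view: the gauge is centred between the fingers, with its top face around (300–343, 185–244) and its dial on the robot side. The yellow and the small look-alikes are clear of the fingers.

Run:
```python
from h import *
c=cam("wrist"); X=ray(c,[[301,185],[342,185],[343.5,244],[299.5,244]],.126); print(X,X.mean(0),pose()[0])
```

```text
[[0.45660529 0.28606347]
 [0.45636056 0.25892991]
 [0.41389535 0.25750202]
 [0.41416985 0.28831518]] [0.43525776 0.27270264] [0.43390459 0.27186536 0.18686489]
```

```bash
python3 -m pendant '[{"xyz":[0.03,-0.04,0.9],"twist":[0,0,0],"claw":1},{"xyz":[0,0,0.9],"twist":[0,0,0],"claw":1},{"xyz":[0,0,0.9],"twist":[0,0,0],"claw":1},{"xyz":[0,0,0.9],"twist":[0,0,0],"claw":1},{"xyz":[0,0,0.56],"twist":[0,0,0],"claw":1}]'
python3 -m pendant '[{"xyz":[0,0,0],"twist":[0,0,0],"claw":0},{"xyz":[0,0,0],"twist":[0,0,0],"claw":-0.2},{"xyz":[0,0,0],"twist":[0,0,0],"claw":-1},{"xyz":[0,0,0],"twist":[0,0,0],"claw":-1},{"xyz":[0,0,0],"twist":[0,0,0],"claw":-1}]'
python3 -m pendant '[{"xyz":[0,0,0],"twist":[0,0,0],"claw":-1},{"xyz":[0,0,0],"twist":[0,0,0],"claw":-1}]'
```

```text
clock: 17.38
tool_pos: [0.4347, 0.2708, 0.0816]
ee_rot: [180.0, -0.0, -90.4]
contact_force: [-0.1, 0.6, -0.6]
finger_gap: 0.0859
clock: 18.0
tool_pos: [0.4354, 0.2716, 0.0835]
ee_rot: [-179.9, 0.1, -90.4]
contact_force: [-1.7, 0.0, 5.9]
finger_gap: 0.0295
clock: 18.25
tool_pos: [0.4354, 0.2717, 0.0835]
ee_rot: [-179.9, 0.1, -90.4]
contact_force: [-0.8, 0.5, 5.3]
finger_gap: 0.0294
```

```bash
python3 -m pendant '[{"xyz":[0,0,-0.5],"twist":[0,0,0],"claw":-1},{"xyz":[0,0,-0.9],"twist":[0,0,0],"claw":-1},{"xyz":[0,0,-0.9],"twist":[0,0,0],"claw":-1},{"xyz":[0,0,-0.9],"twist":[0,0,0],"claw":-1},{"xyz":[0,0,-0.8],"twist":[0,0,0],"claw":-1}]'
python3 -m pendant '[{"xyz":[0.5,-0.4,0],"twist":[0,0,0],"claw":-1},{"xyz":[0.93,-0.684,0],"twist":[0,0,0],"claw":-1},{"xyz":[0.93,-0.684,0],"twist":[0,0,0],"claw":-1},{"xyz":[0.93,-0.684,0],"twist":[0,0,0],"claw":-1},{"xyz":[0.93,-0.684,0],"twist":[0,0,0],"claw":-1}]'
python3 -m pendant '[{"xyz":[0.93,-0.684,0],"twist":[0,0,0],"claw":-1},{"xyz":[0.93,-0.684,0],"twist":[0,0,0],"claw":-1},{"xyz":[0.93,-0.684,0],"twist":[0,0,0],"claw":-1},{"xyz":[0.93,-0.684,0],"twist":[0,0,0],"claw":-1},{"xyz":[0.93,-0.684,0],"twist":[0,0,0],"claw":-1}]'
python3 -m pendant '[{"xyz":[0.93,-0.684,0],"twist":[0,0,0],"claw":-1},{"xyz":[0.93,-0.684,0],"twist":[0,0,0],"claw":-1},{"xyz":[0.93,-0.684,0],"twist":[0,0,0],"claw":-1},{"xyz":[0.93,-0.684,0],"twist":[0,0,0],"claw":-1},{"xyz":[0.4,-0.3,0],"twist":[0,0,0],"claw":-1}]'
python3 -m pendant '[{"xyz":[0,0,0.8],"twist":[0,0,0],"claw":-1},{"xyz":[0,0,0.8],"twist":[0,0,0],"claw":-1},{"xyz":[0,0,0.6],"twist":[0,0,0],"claw":-1},{"xyz":[0,0,0],"twist":[0,0,0],"claw":-1}]'
python3 - <<'E'
from h import *
print(pose()[0],env.observe()["ee_rot"])
c,w=grab("wrist"); w=w[...,::-1].copy(); cv2.imwrite("pics/w6.png",w)
c2,s=grab("scene"); s=s[...,::-1].copy(); cv2.imwrite("pics/s6.png",s)
cv2.imwrite("pics/v6.png",np.hstack([w[80:400,140:500],cv2.resize(s[130:290,170:350],(360,320),interpolation=2)]))
E
```

```text
clock: 18.88
tool_pos: [0.4343, 0.2705, 0.1831]
ee_rot: [179.9, -0.0, -90.4]
contact_force: [0.3, 0.8, -2.2]
finger_gap: 0.0291
clock: 19.5
tool_pos: [0.5122, 0.1629, 0.181]
ee_rot: [179.8, -0.1, -90.4]
contact_force: [-0.1, 0.5, -2.1]
finger_gap: 0.0293
clock: 20.12
tool_pos: [0.5967, 0.0462, 0.1807]
ee_rot: [179.8, -0.0, -90.4]
contact_force: [-0.1, -0.2, -2.8]
finger_gap: 0.0296
clock: 20.75
tool_pos: [0.6719, -0.0575, 0.1803]
ee_rot: [179.8, -0.0, -90.5]
contact_force: [0.2, 0.4, -2.4]
finger_gap: 0.0294
clock: 21.25
tool_pos: [0.6711, -0.0554, 0.1255]
ee_rot: [179.8, -0.0, -90.4]
contact_force: [-0.2, 0.4, -2.3]
finger_gap: 0.0291
[ 0.67114751 -0.05542827  0.12549662] [ 1.79765663e+02 -1.63109865e-02 -9.03899312e+01]
```

View pics/v6.png

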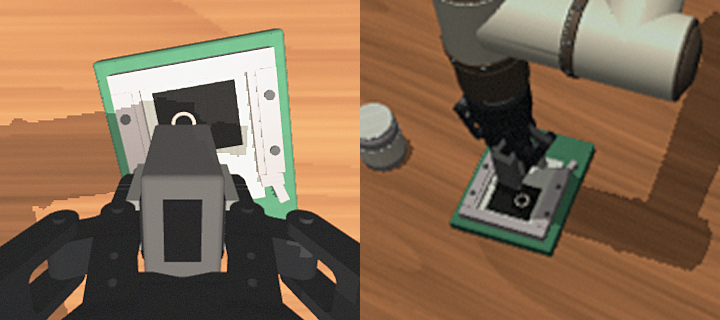

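Left (wrist): the gauge is held upright, with the arc of the ring showing just beyond the casing at about (323,198) in full-image pixels. Right (scene): the ring is just beside the gauge's foot, as expected for this view. Ray-casting the ring from both views.

Run:
```python
from h import *
w=cv2.imread("pics/w6.png"); s=cv2.imread("pics/s6.png")
cw=cam("wrist"); cs=cam("scene")
# ring pts wrist: bright within black pad window above casing
g=w.min(2); m=np.zeros_like(g); m[182:206,303:345]=g[182:206,303:345]>140
n,l,st,_=cv2.connectedComponentsWithStats(m); print(st[1:])
k=1+np.argmax(st[1:,4]); ys,xs=np.where(l==k)
P=ray(cw,np.c_[xs,ys],.0295); A=np.c_[2*P,np.ones(len(P))]; x=np.linalg.lstsq(A,(P**2).sum(1),rcond=None)[0]
print("wrist ring",x[:2],"r",np.sqrt(x[2]+x[0]**2+x[1]**2), "top-extreme",P[:,0].max(),P[:,1].min(),P[:,1].max())
u0=proj(cs,[[.6725,-.055,.0295]])[0]; print("scene exp",u0)
x0,y0=np.round(u0).astype(int); g=s.min(2).astype(int); sub=g[y0-9:y0+10,x0-9:x0+10]; print(sub)
print("tip now scene px",proj(cs,[[*pose()[0][:2],pose()[0][2]-.0615]]))
```

```text
[[312 192  24  13 123]]
wrist ring [ 0.67180799 -0.05597154] r 0.008165525109955671 top-extreme 0.6805614720546521 -0.06524819452100507 -0.04689495192436929
scene exp [251.1123948  230.59539237]
[[ 30  35  43  36  43  37  38  43  35  23  26  64  91  96 106 107 111 111
  109]
 [ 14  12  24  33  39  40  38  58  38  14   7   2   2  17  65  72  91  94
  103]
 [ 12  14  14  14  22  37  42  52  33  11  17   9   8   9   2   0  17  19
   57]
 [ 14   4  18  13  14   7  11  12  12  14   9   7  16  18  13   8   7   1
   41]
 [ 20  20  10  14  16   7  15   0  42  32  26  13   8  12  18  15  13  10
   88]
 [ 25  20  23  17  13  10  41  47  78  59  75  58  21  14  12  13   5  49
  107]
 [ 26  25  27  19   7  16  76  72  67  43  85 115  65   3   9   9   5  87
  115]
 [ 27  25  27  25  12  68  78  32   1   6   0 123  84  14   0   6  25 105
  117]
 [ 25  28  23  28   8  95  76  24   7   0   6  99  71  24   4   1  61 105
  110]
 [ 26  28  23  26  10  55 105  77  28  39  92 104  51   6  13  12  85 113
  106]
 [ 28  21  23  24   8   3 113  94  63  76 118  78  18  15  10  47 106 114
   99]
 [ 26  25  25  18   8  14   5  28  59  69  34   9   4   8   8  89 113 107
   98]
 [ 27  29  29  24  21  16  14   7   8   6   7  13  16   2  50 107 114 100
   96]
 [ 20  23  23  26  29  25  17  16   0  16  13  12   9  13  90 113 106  98
   98]
 [ 20  12  17  16  20  24  19  16  14  19  11  15   5  49 107 114 102  97
   95]
 [115  97  46   6  16  16  26  28  20  10  15  18   0  89 114 107  98  96
   95]
 [175 160 121 102  91  67  33  13  16  14  13   8   3  98 109  95  92  89
   92]
 [150 153 165 171 154 133 115  89  91  55  14   0  34 128 126 116 120 117
  116]
 [149 151 154 154 155 158 168 153 156 129 109  84 118 182 156 157 158 157
  160]]
tip now scene px [[249.46226713 223.90038071]]
```

```bash
python3 -m pendant '[{"xyz":[0.02,-0.03,0.4],"twist":[0,0,0],"claw":-1},{"xyz":[0,0,0.4],"twist":[0,0,0],"claw":-1},{"xyz":[0,0,0.4],"twist":[0,0,0],"claw":-1},{"xyz":[0,0,0],"twist":[0,0,0],"claw":-1}]'
python3 -m pendant '[{"xyz":[0,0,0.08],"twist":[0,0,0],"claw":-1},{"xyz":[0,0,0],"twist":[0,0,0],"claw":-1}]'
python3 -m pendant '[{"xyz":[0,0,0.08],"twist":[0,0,0],"claw":-1},{"xyz":[0,0,0],"twist":[0,0,0],"claw":-1}]'
python3 -m pendant '[{"xyz":[0,0,0.08],"twist":[0,0,0],"claw":-1},{"xyz":[0,0,0],"twist":[0,0,0],"claw":-1}]'
```

```text
clock: 21.85
tool_pos: [0.6723, -0.0559, 0.0959]
ee_rot: [179.8, -0.0, -90.4]
contact_force: [0.1, 0.1, -1.3]
finger_gap: 0.0295
clock: 22.1
tool_pos: [0.6733, -0.0558, 0.0956]
ee_rot: [-180.0, 0.0, -90.4]
contact_force: [-0.4, 0.8, -2.3]
finger_gap: 0.0291
clock: 22.35
tool_pos: [0.6731, -0.0558, 0.0934]
ee_rot: [180.0, 0.0, -90.4]
contact_force: [-1.0, 0.4, -2.5]
finger_gap: 0.0291
clock: 22.6
tool_pos: [0.673, -0.0559, 0.0912]
ee_rot: [180.0, -0.0, -90.4]
contact_force: [0.6, 1.1, -2.0]
finger_gap: 0.0292
```

```bash
python3 -m pendant '[{"xyz":[0,0.04,0.04],"twist":[0,0,0],"claw":-1},{"xyz":[0,0,0],"twist":[0,0,0],"claw":-1},{"xyz":[0,0,0],"twist":[0,0,0],"claw":-1}]'
python3 -m pendant '[{"xyz":[0,0,0.06],"twist":[0,0,0],"claw":-1},{"xyz":[0,0,0],"twist":[0,0,0],"claw":-1},{"xyz":[0,0,0],"twist":[0,0,0],"claw":-1}]'
python3 -m pendant '[{"xyz":[0,0,0.06],"twist":[0,0,0],"claw":-1},{"xyz":[0,0,0],"twist":[0,0,0],"claw":-1},{"xyz":[0,0,0],"twist":[0,0,0],"claw":-1}]'
```

```text
clock: 22.98
tool_pos: [0.6725, -0.0559, 0.0908]
ee_rot: [-180.0, 0.0, -90.4]
contact_force: [0.9, 0.1, -0.7]
finger_gap: 0.0292
clock: 23.35
tool_pos: [0.6724, -0.0559, 0.0891]
ee_rot: [-180.0, 0.0, -90.4]
contact_force: [1.2, 0.4, -0.9]
finger_gap: 0.0296
clock: 23.72
tool_pos: [0.6724, -0.0558, 0.0876]
ee_rot: [-180.0, -0.0, -90.4]
contact_force: [1.4, -0.3, 0.6]
finger_gap: 0.0293
```

```bash
python3 -m pendant '[{"xyz":[0,0,0.06],"twist":[0,0,0],"claw":-1},{"xyz":[0,0,0],"twist":[0,0,0],"claw":-1},{"xyz":[0,0,0],"twist":[0,0,0],"claw":-1}]'
python3 -m pendant '[{"xyz":[0,0,0.06],"twist":[0,0,0],"claw":-1},{"xyz":[0,0,0],"twist":[0,0,0],"claw":-1},{"xyz":[0,0,0],"twist":[0,0,0],"claw":-1}]'
python3 - <<'E'
from h import *
f=[];p=[]
for i in range(12):
    c,im=grab("wrist"if i%2 else "scene"); s=env.observe(); f.append(s["contact_force"]);p.append(s["tool_pos"])
    if i==0: S=im
    if i==1: W=im
print(np.mean(f,0),np.mean(p,0),s["ee_rot"])
cv2.imwrite("pics/v7.png",np.hstack([W[80:400,140:500],cv2.resize(S[150:270,185:320],(360,320),interpolation=2)])[...,::-1])
E
```

```text
clock: 24.1
tool_pos: [0.6724, -0.0558, 0.0861]
ee_rot: [-180.0, -0.0, -90.4]
contact_force: [0.2, -0.4, 0.9]
finger_gap: 0.0293
clock: 24.48
tool_pos: [0.6724, -0.0559, 0.0846]
ee_rot: [-180.0, -0.0, -90.4]
contact_force: [1.7, -0.4, 0.8]
finger_gap: 0.0293
[1.57325629 0.24918565 0.81214141] [ 0.67232519 -0.05584829  0.08454348] [-1.79981630e+02  2.73507644e-03 -9.03849304e+01]
```

View pics/v7.png

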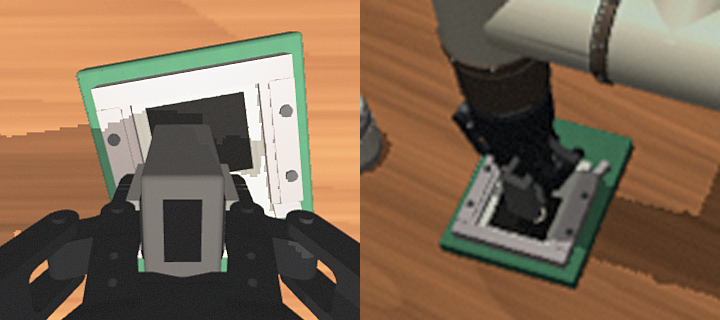

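Left (wrist): the gauge is upright and the ring is hidden behind it. Right (scene): the tip is on the pad, with the ring's right side visible at about (540,216). One zoom to check that the tip is inside the ring.

Run:
```python
from h import *
c,S=grab("scene"); S=S[...,::-1]
z=cv2.resize(S[195:255,215:290],(750,600),interpolation=cv2.INTER_CUBIC)
z=cv2.convertScaleAbs(z,alpha=1.6,beta=10)
p=pose()[0]
for P,col in (([.6718,-.056,.0295],(0,255,0)),([p[0],p[1],.0295],(0,0,255)),([p[0],p[1],.0295+.034],(255,0,0))):
    q=proj(c,[P])[0]; q=((q+.5-[215,195])*10).astype(int); print(q); cv2.circle(z,tuple(int(v) for v in q),4,col,-1)
cv2.imwrite("pics/v8.png",z)
```

```text
[364 357]
[363 359]
[350 297]
```

View pics/v8.png

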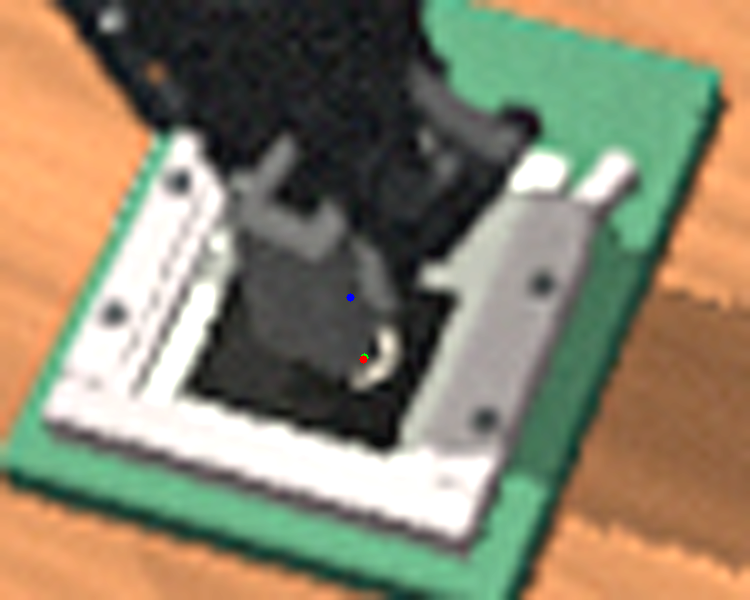

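Run:
```python
from h import *
c=cam("scene"); p=pose()[0]
for a,b in((22,15),(22,-15),(-22,-15),(-22,15)):
    print(a,b,((proj(c,[[p[0]+a/1e3,p[1]+b/1e3,z] for z in(.0635,.1275)])+.5-[215,195])*10).round().tolist())
print(ray(c,(np.array([[255,340],[345,380],[350,368]])/10+[215,195]-.5),.0635),p, env.observe()["contact_force"])
```

```text
22 15 [[355.0, 383.0], [327.0, 261.0]]
22 -15 [[259.0, 338.0], [227.0, 214.0]]
-22 -15 [[345.0, 214.0], [318.0, 87.0]]
-22 15 [[440.0, 257.0], [416.0, 131.0]]
[[ 0.69530312 -0.07156255]
 [ 0.69471438 -0.04364777]
 [ 0.6909682  -0.04438828]] [ 0.67229875 -0.05585007  0.08450296] [ 1.30145147 -0.60573396  1.12611706]
```

```bash
python3 -c "
from bench import env
print(env.close_job(), env.observe()['clock'])"
```

```text
the job is handed in; nothing more can be done
the job is handed in; nothing more can be done
```

The pad plate is home in the jig and released, and the job is handed in with the gripper still holding the gauge upright on the printed ring. No verdict came back.

- **Plate:** I slid it in by its rib until it met the stop, with about 9 N of resistance and no further movement. After release, a wrist picture put its rear edge 49.9 mm from the apron's rear edge, against 50 mm for fully home. I did not measure the plate again while pressing.
- **Gauge position:** In the scene picture, the casing's visible lower corners lay within about 1 mm of where the gripper pose put them. That pose puts the tip within about 1 mm of the measured ring centre. The casing hides most of the ring in that view, so I did not see the tip inside it directly.
- **Press:** The plunger is in by roughly 6 mm, judged from the descent since contact, and the vertical force is about 3.1 N. That agrees with the 3.2 N expected half-way. There was also a small sideways force of about 1.5 N.
- **Ring check:** Two earlier estimates of the ring's position differed by about 2.5 mm. A later close look from the wrist camera settled it.
- **Bottle, tin and spool:** I never moved near them, but I did not measure their positions at the end.

The job took about 25 s of the 72 s allowed.

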